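# Turn the condiment stand to the bento box

### The job

Turn the revolving condiment stand, pushing gently on one of its wooden arms with a fingertip, until the white soy dish points straight at the middle of the pale blue bento box. Do not touch or lift the dishes riding on the stand, do not spin it fast, and leave everything else on the counter where it is.

Things in the scene. Friction and masses are not known exactly. Their poses are not given: they have to be found in the camera images.
- hub (a point): On the vertical turning axis of the condiment stand, 52 mm above the counter, turning with it; x points along the soy dish's arm, z up. A brown wooden cross of four arms at right angles turns on a fixed dark steel foot (radius 58 mm, 22 mm high). Arms: bars 20 mm wide, underside 30, top 52 mm above the counter; hub radius 32 mm. Nothing on the stand rises above 72 mm.
- soy_seat (a point): Centre of the soy dish's seat, on its floor 38 mm above the counter, 115 mm from the axis; turns with the stand. Three arms end in such round shallow seats (radius 43 mm, rim 44 mm above the counter), holding the soy dish, a blue bowl and a brown pot.
- push_arm_end (a point): Outer end of the bare, red-tipped arm, 140 mm from the axis opposite the soy dish, at half the arm's height (41 mm above the counter). The bare arm is free of anything from 32 mm (hub) to 140 mm from the axis, though below it the foot reaches out to 58 mm.
- rotor (a joint): Turn of the wooden cross since the start (rad), 0 at the start, growing counter-clockwise seen from above. It turns either way without stops, on a slightly stiff pivot (about 0.05 N m, or 0.5 N at 100 mm), and stays where it is left.
- soy_mid (a point): Centre of the loose white ceramic soy dish, 74 mm across and 18 mm high, half-way up; it rides in its seat, 47 mm above the counter.
- sesame_mid (a point): Centre of the loose blue bowl, 74 mm across, 26 mm high, riding in the seat 90 degrees counter-clockwise from the soy dish.
- pickle_mid (a point): Centre of the loose brown lidded pot, 72 mm across, 32 mm high, riding in the seat 90 degrees clockwise from the soy dish.
- bento_mid (a point): Middle of the open pale blue plastic bento box (170 x 115 x 50 mm, x along its length), half-way up. It stands to the left or to the right of the stand, and is not to be moved.
- pan_mid (a point): Middle of the rectangular steel tamagoyaki pan (180 x 130 x 32 mm, half-way up); its wooden handle runs out along its x axis to 250 mm, rising to 51 mm. On the other side of the stand from the bento box; not to be moved.
- paddle: Wooden rice paddle lying flat beyond the stand, about 195 mm long along its x axis, 9 mm thick, origin underneath near the blade. Bystander.
- teacup: Blue cup, 72 mm across, 60 mm high, origin at the centre of its underside, near the robot. Bystander.
- bento_lid: Pale blue lid of the bento box lying flat, 174 x 119 x 12 mm, origin at the centre of its underside, near the robot. Bystander.
There are look-alikes about, which are no part of the job. There is more than one size of the part that bears bento_mid; the job needs the middle-sized.

How it is judged:
By the outcome, as a careful person would: the job done as asked, in the order asked, and still so for the second after the job is handed in, with the robot touching nothing.
It also fails if it takes over 48 s, if anything falls off the work surface, if the arm or the gripper's body presses on something with over 40 N, if the wrist force passes 120 N, or if a joint passes its speed limit or range.

### The arm

A 6-joint arm with a two-finger parallel gripper is mounted at the origin on the work surface. World frame = base frame: x ahead of the robot, y to its left, z up, the work surface at z = 0. Lengths are in m, angles in rad, forces in N, time in s.
With the tool pointing down it reaches from about 0.3 to 0.775 m from the base axis. Payload 14.6 kg.
Tool frame: the origin (TCP) lies at the very end of the fingers, on their centre line; the grasp point (between the pads) lies 19 mm behind it; z points along the fingers, y is the direction in which the jaws open and shut (so a half turn about z gives the same grasp; the last joint's range is limited). The gripper opens to 94 mm and grips with 3 to 60 N. Pads are 16 mm wide; open, the fingers measure 119 mm over their backs; the gripper's body (75 mm by 177 mm) begins 78 mm behind the grasp point.
Start: joints at [-1.291, 0.3, 1.521, -0, 1.321, -0.067], TCP at [0.187, -0.517, 0.205] pointing down, gripper open.
Joint ranges: [-3.03, 3.03], [-0.79, 2.21], [0.23, 2.52], [-1.04, 4.18], [0, 3.07], [-2.55, 2.55]. Speed limits (rad/s): [2.22, 2.22, 2.57, 3.14, 3.14, 3.14].

### API

Orientations are given as [roll, pitch, yaw] about the fixed x, y, z axes, in that order (R = Rz(yaw) Ry(pitch) Rx(roll)).
In Python, from station import get_obs, vision, hand_in gives the robot as it stands.
- The arm moves only by the tool play_rows, never from a script. Its argument "moves" is a list of rows, each an object with "claw": the opening, from 0 (shut) to 1 (fully open); "linear": the shift along the tool's x, y, z in mm, a list of three; "turn": the turn, a rotation vector about the tool's x, y, z in rad, a list of three. In form: [{"claw": claw, "linear": [tx, ty, tz], "turn": [ax, ay, az]}, ...]. A call has 1 to 8 rows; each row is the pose to reach, as a shift and turn from the pose measured when the call began, along the tool's axes at that moment; what a row does not reach only later rows make up. A row lasts 1/8 s, in which the tool goes at most 62.5 mm and 10.7 degrees, less where a joint would pass 70% of its speed; a pose out of reach is approached as far as the arm can. A call with a gripper value outside its range is refused whole. The fingers move at their own pace and stop on an object; "force" is the grip in N (left out, the last holds). Time passes only in rows, so rows that repeat a pose let the fingers close. It gives the time, the measured TCP pose, the force and the opening at its end, in the units of the state.
- get_obs(): the state, without advancing time (a new reading comes with each control period).
- vision.camera(name): name is "side" or "top"; returns the picture (480x640x3 uint8, blue, green, red); there is no depth.
- vision.camera_info(name): a dict with "camera_matrix" (3x3 intrinsics, pixels), "k1" (the pictures are not rectified: a ray, as slopes to the right and down, at radius r is drawn at 1 + k1 r^2 times it, then the intrinsics apply), "rvec" (rotation vector, rad) and "tvec" (3), from world to camera coordinates, as OpenCV has them. Camera axes: x right, y down, z forward; pixel columns grow to the right and rows downward; lengths in m; the calibration is good to about 2 mm. A picture is of the moment at which its call begins. camera_info takes no time and is no camera call.
- hand_in(): hands the job in, once; it reports no verdict.
The state is a dict: "time_s": time; "qpos": joint angles; "joint_vel": joint speeds; "tau": joint torques, N m; "ee_pos": TCP position; "eef_rot": TCP orientation; "force": force on the tool from outside, world axes, zero at the start; "moment": the same for the moment, N m; "grip_width": finger opening in m.
Only numpy, scipy, OpenCV 4.12 (cv2) and the standard library are available. Lean on these libraries where they do the work, as an engineer would, in place of code of your own. Each camera call takes 0.05 s, during which the arm holds its last target.

## Working session

There is one attempt and no reset: what is moved stays moved. The work goes in short steps, Python scripts to look and compute and a tool call to move; the robot and the scene stay as the last step left them, time stands still between calls to the robot, and variables do not carry over. Pictures are saved under pics/ and viewed, and the job is handed in when it is done.

Besides the shell and the picture viewer there is one more tool, called after "Emit:" as name(argument=value, ...), one argument or row to a line, values as JSON. play_rows: Moves the arm, as the interface text tells. Its arguments: {"type":"object","properties":{"moves":{"type":"array","items":{"type":"object","properties":{"claw":{"type":"number"},"linear":{"type":"array","items":{"type":"number"}},"turn":{"type":"array","items":{"type":"number"}}}}},"force":{"type":"number"}},"required":["moves"]}

```bash
mkdir -p pics; cat > h.py <<'E'
import numpy as np, cv2
from station import get_obs, vision, hand_in
def ray(name,u,v,z):
    I=vision.camera_info(name);K=np.array(I["camera_matrix"],float);k1=I["k1"]
    R=cv2.Rodrigues(np.array(I["rvec"],float))[0];t=np.array(I["tvec"],float).ravel()
    p=cv2.undistortPoints(np.array([[[u,v]]],float),K,np.array([k1,0,0,0],float))[0,0]
    d=R.T@np.array([p[0],p[1],1]);c=-R.T@t
    return c+d*(z-c[2])/d[2]
def proj(name,P):
    I=vision.camera_info(name)
    return cv2.projectPoints(np.array(P,float).reshape(-1,3),np.array(I["rvec"],float),np.array(I["tvec"],float),np.array(I["camera_matrix"],float),np.array([I["k1"],0,0,0],float))[0].reshape(-1,2)
E
python3 - <<'E'
from h import *
for n in ("top","side"): cv2.imwrite(f"pics/{n}0.png",vision.camera(n))
o=get_obs();print(o)
print(vision.camera_info("top"))
E
```

```text
{'time_s': 0.1, 'qpos': array([-1.29058970e+00,  3.00367255e-01,  1.52155896e+00,  6.39642659e-06,
        1.32072337e+00, -6.65655914e-02]), 'joint_vel': array([ 0.0018584 , -0.00116507, -0.00107378,  0.00019648,  0.00039804,
       -0.00125276]), 'tau': array([ 1.55368649e-03, -5.32644546e+01, -3.53283584e+01,  7.09601166e-02,
        2.34927284e-02, -5.25395910e-05]), 'ee_pos': array([ 0.18687017, -0.51700618,  0.20495266]), 'eef_rot': array([-3.14053847e+00, -7.64855232e-05,  3.46770597e-01]), 'force': array([ 0.54716385, -0.2575774 ,  0.31320389]), 'moment': array([-0.02815669, -0.02701117,  0.0344259 ]), 'grip_width': 0.09386228984490078}
{'camera_matrix': array([[445.03370743,   0.        , 313.17460124],
       [  0.        , 445.03370743, 239.51799844],
       [  0.        ,   0.        ,   1.        ]]), 'k1': -0.05278206312874461, 'rvec': array([ 2.145571  , -2.17774069,  0.12889156]), 'tvec': array([-0.06937318,  0.56038842,  1.13531393])}
```

View pics/top0.png

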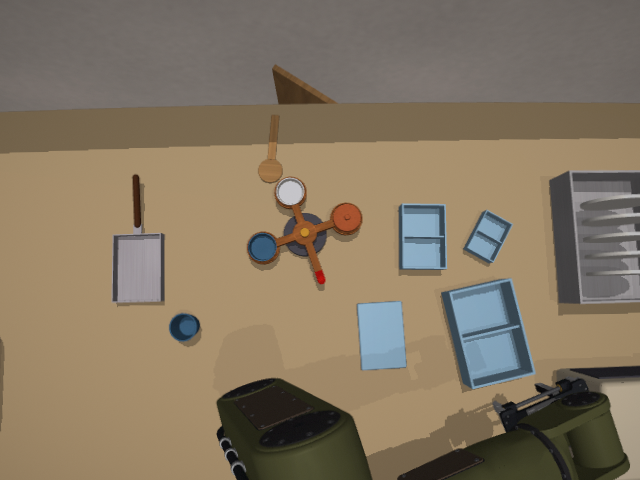

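View pics/side0.png

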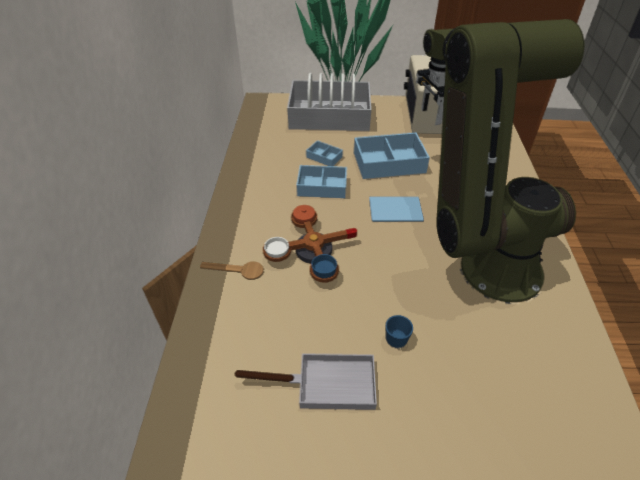

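Three pale blue boxes are visible in the top view: (423,237), (488,237) small and (487,333) large. The one at (423,237) looks middle-sized, so I'll check it in a crop and against the given dimensions.

```bash
python3 - <<'E'
from h import *
im=cv2.imread("pics/top0.png")
cv2.imwrite("pics/c1.png",cv2.resize(im[160:300,230:370],None,fx=4.2,fy=4.2,interpolation=cv2.INTER_CUBIC))
cv2.imwrite("pics/c2.png",cv2.resize(im[180:400,380:550],None,fx=2.7,fy=2.7,interpolation=cv2.INTER_CUBIC))
E
```

```text
(no output)
```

View pics/c1.png

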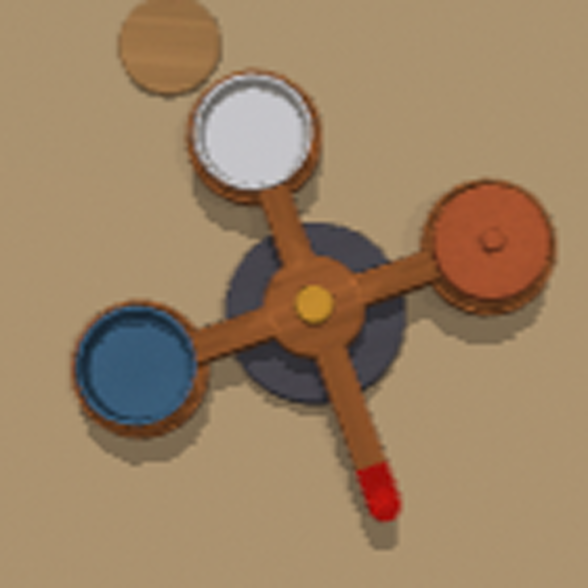

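View pics/c2.png

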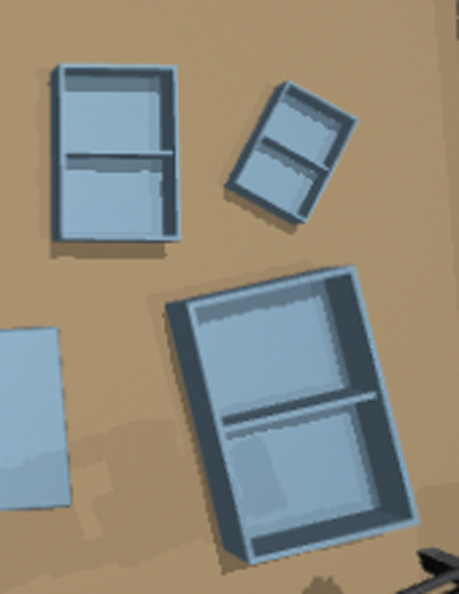

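```bash
python3 - <<'E'
from h import *
def c1(u,v,z): return ray("top",230+(u+.5)/4.2-.5,160+(v+.5)/4.2-.5,z)[:2]
def c2(u,v,z): return ray("top",380+(u+.5)/2.7-.5,180+(v+.5)/2.7-.5,z)[:2]
b=np.array([c2(*p,.05) for p in [(60,66),(177,66),(180,240),(61,240)]])
print("bento",b, np.linalg.norm(np.roll(b,-1,0)-b,axis=1),b.mean(0))
B=b.mean(0)
for nm,q in (("small",[(288,82),(356,121),(306,222),(232,185)]),("large",[(186,303),(355,267),(417,522),(247,562)])):
    w=np.array([c2(*p,.05) for p in q]);print(nm,np.linalg.norm(np.roll(w,-1,0)-w,axis=1))
hub=c1(315,306,.052);soy=c1(254,132,.056);ses=c1(137,364,.064);pic=c1(491,240,.068);tip=c1(387,518,.041)
tipc=c1(366,466,.052)
print("hub",hub)
for n,p in dict(soy=soy,ses=ses,pic=pic,tip=tip,tipc=tipc).items():
    d=p-hub;print(n,p,np.linalg.norm(d),np.degrees(np.arctan2(d[1],d[0])))
d=B-hub;print("bento",np.linalg.norm(d),np.degrees(np.arctan2(d[1],d[0])))
print((ses+pic)/2)
# lid, cup, paddle
for n,p,z in (("lid",(381,336),.012),("cup",(184,326),.06),("paddle",(270,170),.009),("lidTL",(358,303),.012),("lidTR",(401,301),.012)): print(n,ray("top",*p,z))
# side-view check of the hub and bento
print(proj("side",[[*hub,.052],[*B,.05],[*tip,.041],[*soy,.056]]))
E
```

```text
bento [[ 0.6471173  -0.31132806]
 [ 0.64567396 -0.42570281]
 [ 0.47670455 -0.42013026]
 [ 0.4786058  -0.30579661]] [0.11438385 0.16906127 0.11434945 0.16860226] [ 0.5620254  -0.36573944]
small [0.07588817 0.1122071  0.07928112 0.11699016]
large [0.16861231 0.24526499 0.16755981 0.24635402]
hub [ 0.57571805 -0.05579862]
soy [ 0.68476201 -0.01935177] 0.11497373077468098 18.481690454742903
ses [0.54017379 0.05260536] 0.11408250659115193 108.15364613401664
pic [ 0.6126071  -0.16394049] 0.11426051685127121 -71.16460724951816
tip [ 0.4452518  -0.09814095] 0.13716528783998466 -162.01935628880182
tipc [ 0.47682214 -0.08564728] 0.10330219291528574 -163.20519123170774
bento 0.31024312553168615 -92.52958296527991
[ 0.57639045 -0.05566756]
lid [ 0.30503661 -0.2513628   0.012     ]
cup [0.34134446 0.2513852  0.06      ]
paddle [0.7552546  0.03741755 0.009     ]
lidTL [ 0.39174348 -0.19324781  0.012     ]
lidTR [ 0.39502418 -0.3069926   0.012     ]
[[312.31412371 238.47128782]
 [321.13447133 175.76575512]
 [354.88877782 232.42068443]
 [275.20510769 245.21181057]]
```

The boxes measure 169x114 mm at (423,237), 114x77 small and 246x168 large, so the box at (423,237) is the 170x115 one. Hub radii match too (115, 114 and 114 mm, tip 137 mm). Soy points at about 18.3° and the bento lies at -92.5°, so the stand needs about -110.8°, pushing clockwise from the -y side of the bare arm.

```bash
cat >> h.py <<'E'
from scipy.spatial.transform import Rotation as Ro
def rel(W):
    o=get_obs();R=Ro.from_euler("xyz",o["eef_rot"]).as_matrix()
    return np.round((np.atleast_2d(W)-o["ee_pos"])@R*1000,1)
HUB=np.array([.5761,-.0557])
def fp(arm_deg,r,gap):   # finger at radius r along arm, lateral gap on CCW side
    a=np.radians(arm_deg);u=np.array([np.cos(a),np.sin(a)]);n=np.array([-u[1],u[0]])
    return HUB+r*u+gap*n
E
python3 - <<'E'
from h import *
s=fp(-161.7,.115,.045);print(s,rel([*s,.2]),rel([*s,.035]))
E
```

```text
[ 0.48104573 -0.13453328] [[ 406.7 -259.7    5.3]] [[ 406.6 -259.5  170.3]]
```

Emit:
play_rows(
  moves=[
    {"claw":0,"linear":[50,-32,0],"turn":[0,0,0]},
    {"claw":0,"linear":[100,-64,0],"turn":[0,0,0]},
    {"claw":0,"linear":[150,-96,0],"turn":[0,0,0]},
    {"claw":0,"linear":[200,-128,0],"turn":[0,0,0]},
    {"claw":0,"linear":[250,-160,0],"turn":[0,0,0]},
    {"claw":0,"linear":[300,-192,0],"turn":[0,0,0]},
    {"claw":0,"linear":[355,-226,0],"turn":[0,0,0]},
    {"claw":0,"linear":[406,-259,0],"turn":[0,0,0]},
  ],
  force=10,
)

```text
time_s: 1.1
ee_pos: [0.4813, -0.1339, 0.2052]
eef_rot: [-3.141, -0.0, 0.347]
force: [0.3, -0.2, 0.1]
grip_width: 0.0172
```

```bash
python3 - <<'E'
from h import *
o=get_obs();print(o["time_s"],o["ee_pos"],o["eef_rot"],o["grip_width"],o["force"])
s=fp(-161.7,.115,.045);print(s,rel([*s,.035]))
E
```

```text
1.1 [ 0.48131936 -0.13393115  0.20517888] [-3.14056616e+00 -2.83244457e-06  3.46713255e-01] 0.017222122945683566 [ 0.32921589 -0.20463442  0.14115546]
[ 0.48104573 -0.13453328] [[ -0.5   0.6 170.2]]
```

Emit:
play_rows(
  moves=[
    {"claw":0,"linear":[0,0,40],"turn":[0,0,0]},
    {"claw":0,"linear":[0,0,80],"turn":[0,0,0]},
    {"claw":0,"linear":[0,0,120],"turn":[0,0,0]},
    {"claw":0,"linear":[0,0,150],"turn":[0,0,0]},
    {"claw":0,"linear":[0,0,170],"turn":[0,0,0]},
    {"claw":0,"linear":[0,0,170],"turn":[0,0,0]},
  ],
)

```text
time_s: 1.85
ee_pos: [0.4804, -0.1335, 0.0339]
eef_rot: [-3.139, 0.002, 0.347]
force: [-0.9, 0.5, 0.1]
grip_width: 0.0003
```

```bash
python3 - <<'E'
from h import *
o=get_obs();print(o["time_s"],o["ee_pos"],o["grip_width"],o["force"])
for n in ("top","side"): cv2.imwrite(f"pics/{n}1.png",vision.camera(n))
im=cv2.imread("pics/side1.png");cv2.imwrite("pics/s1.png",cv2.resize(im[180:320,220:420],None,fx=3.8,fy=3.8))
# sweep: arm angle vs finger pos, 2.5 deg/row
for k in range(1,9):
    d=-161.7-2.5*(k)
    gap=.045-.0025*min(k,9)
    print(k,rel([*fp(d,.115,gap),.035]))
E
```

```text
1.85 [ 0.48036556 -0.13346713  0.03393848] 0.00025733214464050485 [-0.94950072  0.54592512  0.05658386]
1 [[-2.2 -7.1  0.8]]
2 [[ -3.3 -14.8   0.8]]
3 [[ -3.9 -22.4   0.8]]
4 [[ -4.1 -30.1   0.8]]
5 [[ -3.9 -37.8   0.8]]
6 [[ -3.2 -45.4   0.8]]
7 [[ -2.1 -52.9   0.8]]
8 [[ -0.6 -60.4   0.8]]
```

View pics/s1.png

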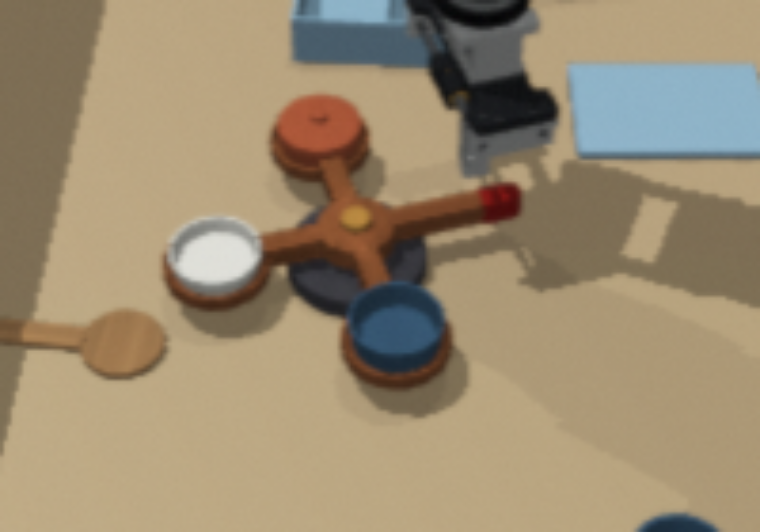

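The crop shows the closed fingertip beside the red-tipped arm at about (470,165), just clear of it, and well clear of the brown pot at (320,130). I'll start pushing gently.

Emit:
play_rows(
  moves=[
    {"claw":0,"linear":[-1,-5,0],"turn":[0,0,0]},
    {"claw":0,"linear":[-2,-10,0],"turn":[0,0,0]},
    {"claw":0,"linear":[-2,-15,0],"turn":[0,0,0]},
    {"claw":0,"linear":[-2,-20,0],"turn":[0,0,0]},
    {"claw":0,"linear":[-2,-25,0],"turn":[0,0,0]},
    {"claw":0,"linear":[-2,-30,0],"turn":[0,0,0]},
    {"claw":0,"linear":[-2,-35,0],"turn":[0,0,0]},
    {"claw":0,"linear":[-2,-40,0],"turn":[0,0,0]},
  ],
)

```text
time_s: 2.95
ee_pos: [0.466, -0.0966, 0.0358]
eef_rot: [-3.141, -0.0, 0.347]
force: [1.8, -0.5, 0.6]
grip_width: 0.0006
```

```bash
cat >> h.py <<'E'
def stat(i):
    o=get_obs();print(o["time_s"],o["ee_pos"],o["force"])
    im=vision.camera("top");cv2.imwrite(f"pics/top{i}.png",im)
    cv2.imwrite(f"pics/t{i}.png",cv2.resize(im[160:320,220:380],None,fx=3.7,fy=3.7,interpolation=cv2.INTER_CUBIC))
    im=vision.camera("side")
    cv2.imwrite(f"pics/s{i}.png",cv2.resize(im[160:330,220:420],None,fx=3.5,fy=3.5,interpolation=cv2.INTER_CUBIC))
    return o
E
python3 - <<'E'
from h import *
stat(2)
E
```

```text
2.95 [ 0.4659578  -0.09662109  0.03579543] [ 1.8205706  -0.48777481  0.59422466]
```

View pics/t2.png

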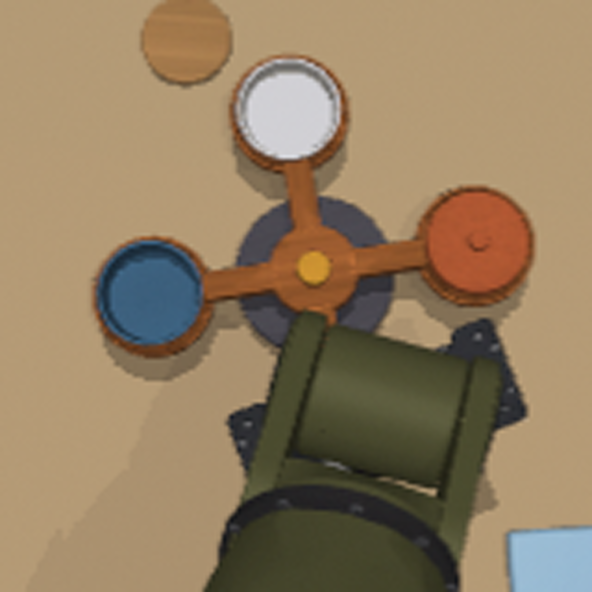

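View pics/s2.png

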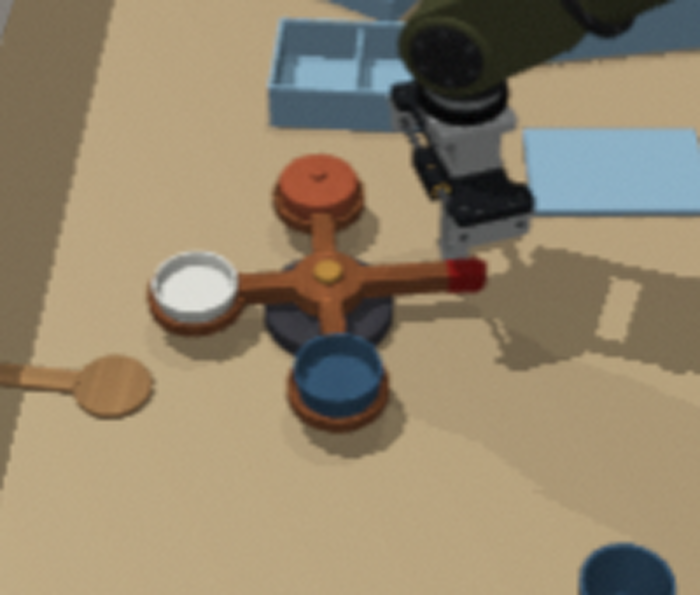

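The stand turned clockwise; top-crop centres are soy (290,109), blue (150,293) and pot (477,243). The fingertip rests against the bare arm's side.

```bash
cat >> h.py <<'E'
def ct(u,v,z): return ray("top",220+(u+.5)/3.7-.5,160+(v+.5)/3.7-.5,z)[:2]
def ang(soy=None,ses=None,pic=None):
    out={}
    for n,p,z,off in (("soy",soy,.056,0),("ses",ses,.064,90),("pic",pic,.068,-90)):
        if p is not None:
            d=ct(*p,z)-HUB;out[n]=(round(np.linalg.norm(d)*1000,1),round(np.degrees(np.arctan2(d[1],d[0]))-off,1))
    print(out);return out
def frm(arm):
    o=get_obs();a=np.radians(arm);d=o["ee_pos"][:2]-HUB;u=np.array([np.cos(a),np.sin(a)]);print("r,gap",d@u,d@[-u[1],u[0]])
E
python3 - <<'E'
from h import *
a=ang((290,109),(150,293),(477,243))
m=np.mean([x[1] for x in a.values()]);print(m);frm(m+180)
A=m+180
g=.0225
for k in range(1,17): print(k,A-2.7*k,rel([*fp(A-2.7*k,.115,g),.035]))
E
```

```text
{'soy': (np.float64(114.6), np.float64(7.8)), 'ses': (np.float64(114.8), np.float64(8.4)), 'pic': (np.float64(113.8), np.float64(7.2))}
7.8
r,gap 0.11480419928059706 0.025413763114029486
1 185.10000000000002 [[ 0.6 -8.4  0.7]]
2 182.4 [[  1.1 -13.9   0.8]]
3 179.70000000000002 [[  1.9 -19.4   0.8]]
4 177.0 [[  2.9 -24.8   0.8]]
5 174.3 [[  4.1 -30.2   0.8]]
6 171.60000000000002 [[  5.7 -35.5   0.8]]
7 168.9 [[  7.4 -40.7   0.8]]
8 166.20000000000002 [[  9.4 -45.9   0.8]]
9 163.5 [[ 11.7 -50.9   0.8]]
10 160.8 [[ 14.1 -55.9   0.8]]
11 158.10000000000002 [[ 16.8 -60.7   0.8]]
12 155.4 [[ 19.8 -65.3   0.8]]
13 152.70000000000002 [[ 22.9 -69.9   0.8]]
14 150.0 [[ 26.3 -74.3   0.8]]
15 147.3 [[ 29.8 -78.5   0.8]]
16 144.60000000000002 [[ 33.6 -82.5   0.8]]
```

Emit:
play_rows(
  moves=[
    {"claw":0,"linear":[0,-5,0],"turn":[0,0,0]},
    {"claw":0,"linear":[0,-10,0],"turn":[0,0,0]},
    {"claw":0,"linear":[1,-15,0],"turn":[0,0,0]},
    {"claw":0,"linear":[2,-20,0],"turn":[0,0,0]},
    {"claw":0,"linear":[3,-25,0],"turn":[0,0,0]},
    {"claw":0,"linear":[4,-30,0],"turn":[0,0,0]},
    {"claw":0,"linear":[6,-35,0],"turn":[0,0,0]},
    {"claw":0,"linear":[8,-40,0],"turn":[0,0,0]},
  ],
)

```text
time_s: 4.05
ee_pos: [0.4597, -0.0558, 0.0358]
eef_rot: [-3.141, -0.0, 0.347]
force: [0.6, -0.1, 0.4]
grip_width: 0.0008
```

```bash
python3 - <<'E'
from h import *
stat(3)
for A in (172,168): frm(A)
A=168
for k in range(1,17): print(k,A-2.5*k,rel([*fp(A-2.5*k,.115,.0245),.035]))
E
```

```text
4.05 [ 0.45974603 -0.05576764  0.03579619] [ 0.63713304 -0.0664157   0.40135072]
r,gap 0.11529519035490443 0.016098136715157463
r,gap 0.11389138781481566 0.02410150838202469
1 165.5 [[ 0.7 -5.   0.7]]
2 163.0 [[ 2.8 -9.7  0.7]]
3 160.5 [[  5.  -14.3   0.8]]
4 158.0 [[  7.5 -18.8   0.8]]
5 155.5 [[ 10.1 -23.2   0.8]]
6 153.0 [[ 13.  -27.5   0.8]]
7 150.5 [[ 16.  -31.6   0.8]]
8 148.0 [[ 19.2 -35.7   0.8]]
9 145.5 [[ 22.6 -39.5   0.8]]
10 143.0 [[ 26.1 -43.2   0.8]]
11 140.5 [[ 29.8 -46.8   0.8]]
12 138.0 [[ 33.7 -50.2   0.8]]
13 135.5 [[ 37.7 -53.4   0.8]]
14 133.0 [[ 41.8 -56.4   0.8]]
15 130.5 [[ 46.  -59.3   0.8]]
16 128.0 [[ 50.4 -62.    0.8]]
```

View pics/t3.png

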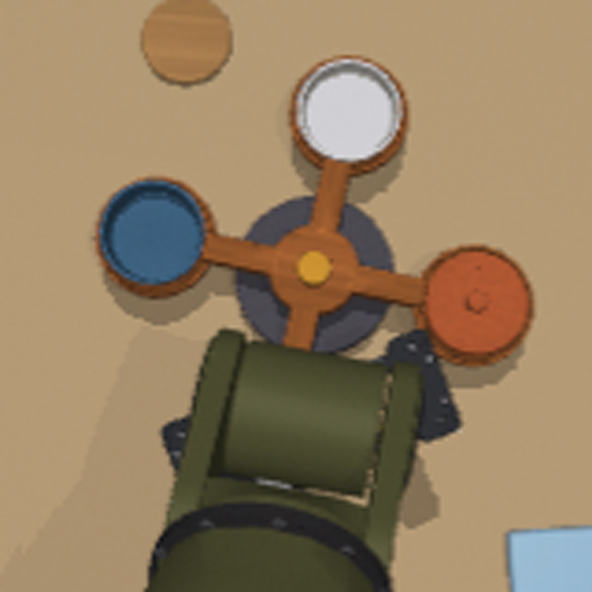

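The stand is now at about -12°: soy (350,111), blue (153,232), pot (477,300). The gripper body overhangs the pot, but at 130 mm or higher. Continuing.

Emit:
play_rows(
  moves=[
    {"claw":0,"linear":[1,-5,0],"turn":[0,0,0]},
    {"claw":0,"linear":[3,-10,0],"turn":[0,0,0]},
    {"claw":0,"linear":[5,-14,0],"turn":[0,0,0]},
    {"claw":0,"linear":[8,-19,0],"turn":[0,0,0]},
    {"claw":0,"linear":[10,-23,0],"turn":[0,0,0]},
    {"claw":0,"linear":[13,-28,0],"turn":[0,0,0]},
    {"claw":0,"linear":[16,-32,0],"turn":[0,0,0]},
    {"claw":0,"linear":[19,-36,0],"turn":[0,0,0]},
  ],
)

```text
time_s: 5.15
ee_pos: [0.4654, -0.015, 0.0358]
eef_rot: [-3.14, 0.0, 0.348]
force: [0.1, 0.8, 0.4]
grip_width: 0.0002
```

```bash
python3 - <<'E'
from h import *
o=get_obs();print(o["ee_pos"])
A=148
frm(A)
for k in range(1,13): print(k,A-2.5*k,rel([*fp(A-2.5*k,.115,.0245),.035]))
E
```

```text
[ 0.46539263 -0.01496674  0.03579288]
r,gap 0.11547051265720677 0.024122199878528428
1 145.5 [[ 3.4 -3.3  0.8]]
2 143.0 [[ 6.9 -7.   0.8]]
3 140.5 [[ 10.6 -10.5   0.8]]
4 138.0 [[ 14.5 -13.9   0.8]]
5 135.5 [[ 18.5 -17.1   0.8]]
6 133.0 [[ 22.6 -20.2   0.8]]
7 130.5 [[ 26.8 -23.    0.8]]
8 128.0 [[ 31.2 -25.7   0.8]]
9 125.5 [[ 35.7 -28.2   0.8]]
10 123.0 [[ 40.3 -30.5   0.8]]
11 120.5 [[ 45.  -32.5   0.8]]
12 118.0 [[ 49.8 -34.4   0.8]]
```

Emit:
play_rows(
  moves=[
    {"claw":0,"linear":[3,-3,0],"turn":[0,0,0]},
    {"claw":0,"linear":[7,-7,0],"turn":[0,0,0]},
    {"claw":0,"linear":[11,-11,0],"turn":[0,0,0]},
    {"claw":0,"linear":[15,-14,0],"turn":[0,0,0]},
    {"claw":0,"linear":[19,-17,0],"turn":[0,0,0]},
    {"claw":0,"linear":[23,-20,0],"turn":[0,0,0]},
    {"claw":0,"linear":[27,-23,0],"turn":[0,0,0]},
    {"claw":0,"linear":[31,-26,0],"turn":[0,0,0]},
  ],
)

```text
time_s: 6.15
ee_pos: [0.4858, 0.0203, 0.0358]
eef_rot: [-3.14, 0.0, 0.348]
force: [0.3, 0.1, 0.2]
grip_width: 0.0007
```

```bash
python3 - <<'E'
from h import *
stat(4)
A=128
frm(A)
for k in range(1,17): print(k,A-2.5*k,rel([*fp(A-2.5*k,.115,.0235),.035]))
E
```

```text
6.15 [0.48582539 0.02030888 0.03580632] [0.3110345  0.14948721 0.1807087 ]
r,gap 0.11550697688338454 0.024189546023794584
1 125.5 [[ 5.3 -2.2  0.8]]
2 123.0 [[ 9.9 -4.4  0.8]]
3 120.5 [[14.6 -6.4  0.8]]
4 118.0 [[19.4 -8.3  0.8]]
5 115.5 [[24.3 -9.9  0.8]]
6 113.0 [[ 29.2 -11.3   0.8]]
7 110.5 [[ 34.2 -12.4   0.8]]
8 108.0 [[ 39.2 -13.4   0.9]]
9 105.5 [[ 44.3 -14.2   0.9]]
10 103.0 [[ 49.4 -14.7   0.9]]
11 100.5 [[ 54.5 -15.    0.9]]
12 98.0 [[ 59.6 -15.1   0.9]]
13 95.5 [[ 64.7 -14.9   0.9]]
14 93.0 [[ 69.8 -14.5   0.9]]
15 90.5 [[ 74.9 -14.    0.9]]
16 88.0 [[ 80.  -13.1   0.9]]
```

View pics/t4.png

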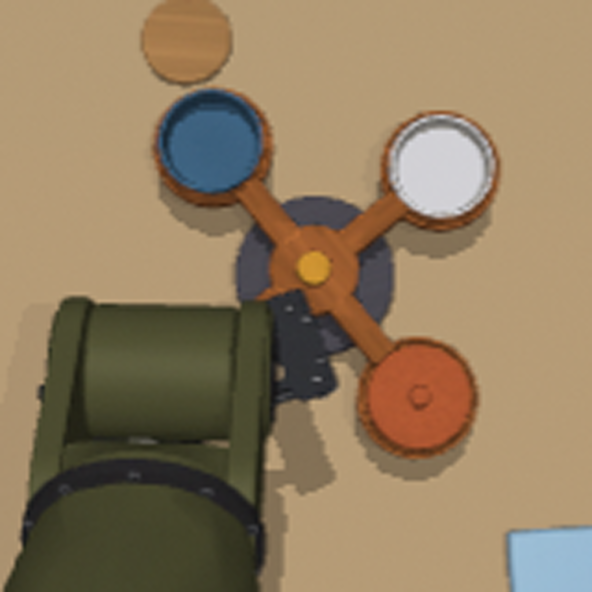

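View pics/s4.png

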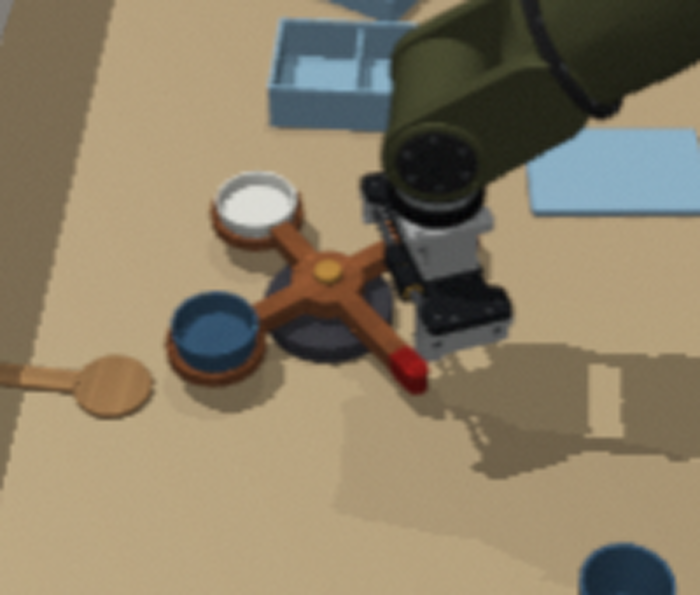

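The stand is at about -51°: soy (441,166), blue (212,142), pot (420,396). The finger is still on the bare arm and the dishes are seated.

Emit:
play_rows(
  moves=[
    {"claw":0,"linear":[5,-2,0],"turn":[0,0,0]},
    {"claw":0,"linear":[10,-4,0],"turn":[0,0,0]},
    {"claw":0,"linear":[15,-6,0],"turn":[0,0,0]},
    {"claw":0,"linear":[19,-8,0],"turn":[0,0,0]},
    {"claw":0,"linear":[24,-10,0],"turn":[0,0,0]},
    {"claw":0,"linear":[29,-11,0],"turn":[0,0,0]},
    {"claw":0,"linear":[34,-12,0],"turn":[0,0,0]},
    {"claw":0,"linear":[39,-13,0],"turn":[0,0,0]},
  ],
)

```text
time_s: 7.25
ee_pos: [0.5184, 0.0461, 0.0358]
eef_rot: [-3.14, -0.0, 0.348]
force: [0.4, -1.4, -1.1]
grip_width: 0.0004
```

```bash
python3 - <<'E'
from h import *
stat(5)
A=108
frm(A)
for k in range(1,10): print(k,A-2.5*k,rel([*fp(A-2.5*k,.115,.0225),.035]))
E
```

```text
7.25 [0.51843425 0.04611174 0.03582382] [ 0.43291811 -1.42669996 -1.11148409]
r,gap 0.11469621042932733 0.02322500032282751
1 105.5 [[ 5.8 -1.   0.8]]
2 103.0 [[10.9 -1.5  0.8]]
3 100.5 [[16.  -1.7  0.8]]
4 98.0 [[21.1 -1.7  0.8]]
5 95.5 [[26.2 -1.6  0.8]]
6 93.0 [[31.3 -1.1  0.9]]
7 90.5 [[36.4 -0.5  0.9]]
8 88.0 [[41.4  0.3  0.9]]
9 85.5 [[46.4  1.4  0.9]]
```

View pics/t5.png

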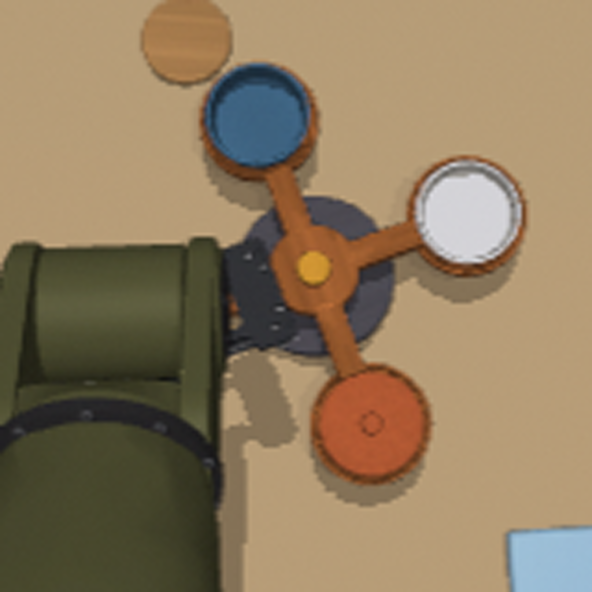

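```bash
python3 - <<'E'
from h import *
a=ang((467,213),(259,115),(371,424))
m=np.mean([x[1] for x in a.values()]);print(m);frm(m+180)
E
```

```text
{'soy': (np.float64(113.7), np.float64(-70.8)), 'ses': (np.float64(113.9), np.float64(-71.0)), 'pic': (np.float64(115.7), np.float64(-71.0))}
-70.93333333333334
r,gap 0.11510868616341588 0.02108581742726856
```

The stand is at -70.9°, with 21.6° to go. I'll push about 17°, then measure.

```bash
python3 - <<'E'
from h import *
for k in range(0,9): print(k,rel([*fp(109-17*k/8,.115,.021-.0015*k/8),.0355]))
E
```

```text
0 [[0.2 0.1 0.3]]
1 [[ 4.7 -0.5  0.3]]
2 [[ 9.2 -1.   0.3]]
3 [[13.7 -1.2  0.3]]
4 [[18.2 -1.3  0.3]]
5 [[22.7 -1.3  0.3]]
6 [[27.2 -1.   0.3]]
7 [[31.7 -0.6  0.4]]
8 [[36.2  0.   0.4]]
```

Emit:
play_rows(
  moves=[
    {"claw":0,"linear":[5,0,0],"turn":[0,0,0]},
    {"claw":0,"linear":[10,-1,0],"turn":[0,0,0]},
    {"claw":0,"linear":[15,-1,0],"turn":[0,0,0]},
    {"claw":0,"linear":[20,-1,0],"turn":[0,0,0]},
    {"claw":0,"linear":[25,-1,0],"turn":[0,0,0]},
    {"claw":0,"linear":[30,-1,0],"turn":[0,0,0]},
    {"claw":0,"linear":[36,0,0],"turn":[0,0,0]},
    {"claw":0,"linear":[36,0,0],"turn":[0,0,0]},
  ],
)

```text
time_s: 8.35
ee_pos: [0.5528, 0.0586, 0.0358]
eef_rot: [-3.14, -0.001, 0.348]
force: [-0.3, -0.4, -0.2]
grip_width: 0.0003
```

```bash
python3 - <<'E'
from h import *
stat(6)
E
```

```text
8.35 [0.55281181 0.05859915 0.03584916] [-0.29496854 -0.42447964 -0.18980711]
```

View pics/t6.png

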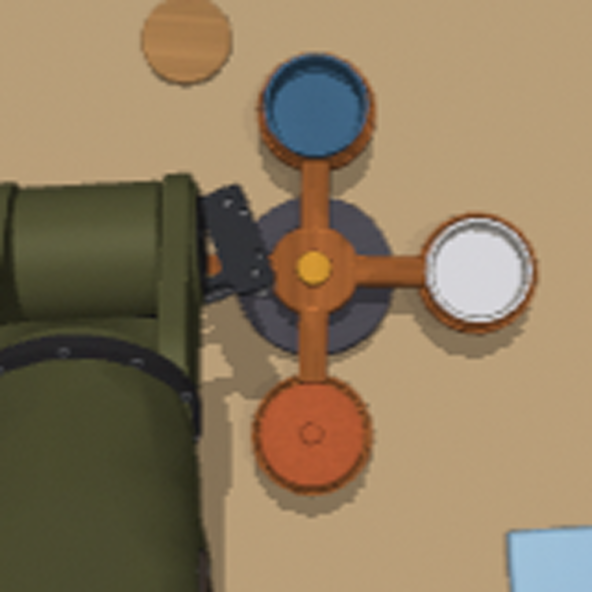

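```bash
cat >> h.py <<'E'
def fit(i):
    im=cv2.imread(f"pics/top{i}.png")[150:330,210:390];hsv=cv2.cvtColor(im,cv2.COLOR_BGR2HSV);H,S,V=cv2.split(hsv)
    ms={"soy":((S<25)&(V>150),.056,0),"ses":((H>95)&(H<120)&(S>110),.060,90),"pic":((H<9)&(S>165)&(V>150)&(V<215),.066,-90)}
    r=[]
    for n,(m,z,off) in ms.items():
        N,l,st,c=cv2.connectedComponentsWithStats(m.astype(np.uint8))
        if N<2: print(n,"none");continue
        k=1+np.argmax(st[1:,4]);p=ray("top",210+c[k,0],150+c[k,1],z)[:2];d=p-HUB
        a=np.degrees(np.arctan2(d[1],d[0]))-off;print(n,st[k,2:],np.round(c[k]+[210,150],1),p,np.round(np.linalg.norm(d),4),round(a,2));r.append(p)
    if len(r)==3:
        e=r[1]-r[2];print("ses-pic line",np.degrees(np.arctan2(e[1],e[0]))-90,"mid",(r[1]+r[2])/2)
E
python3 - <<'E'
from h import *
for i in (0,5,6): fit(i)
E
```

```text
soy [ 27  24 468] [290.2 192.7] [ 0.68042493 -0.01953557] 0.1104 19.12
ses [ 28  28 592] [261.7 246.6] [0.53974533 0.05437833] 0.1159 18.28
pic [10 14 88] [320.2 276.5] [ 0.46100214 -0.09394361] 0.1213 -71.62
ses-pic line -27.96355235413582 mid [ 0.50037374 -0.01978264]
soy [ 27  27 503] [345.5 218.1] [ 0.61107145 -0.16212547] 0.112 -71.81
ses [ 27  27 566] [289.  190.9] [ 0.6842171 -0.0166329] 0.115 -70.13
pic [2 1 2] [330.5 269. ] [ 0.47960619 -0.12035006] 0.1161 -56.18
ses-pic line -63.119574757122535 mid [ 0.58191164 -0.06849148]
soy [ 27  28 525] [348.5 233.4] [ 0.57104845 -0.16895001] 0.1134 -92.55
ses [ 27  26 557] [304.7 188.2] [ 0.69079637 -0.05767895] 0.1147 -90.99
pic [2 1 2] [315.5 273. ] [ 0.47006762 -0.08222484] 0.1093 -75.96
ses-pic line -83.6545587971316 mid [ 0.58043199 -0.0699519 ]
```

```bash
cat >> h.py <<'E'
def overlay(i,th,fn,hub=None,box=(240,175,130,110),f=6):
    hub=HUB if hub is None else hub
    im=cv2.imread(f"pics/top{i}.png");x,y,w,h=box
    c=cv2.resize(im[y:y+h,x:x+w],None,fx=f,fy=f,interpolation=cv2.INTER_CUBIC)
    def dl(P,col):
        q=(proj("top",P)-[x,y]+.5)*f-.5
        cv2.polylines(c,[np.round(q*8).astype(np.int32)],False,col,1,cv2.LINE_AA,3)
    for k in range(4):
        a=np.radians(th+90*k);u=np.array([np.cos(a),np.sin(a)]);n=np.array([-u[1],u[0]])
        for s in (-.01,.01):
            dl([[*(hub+.032*u+s*n),.052],[*(hub+(.14 if k==2 else .075)*u+s*n),.052]],(0,255,0))
        if k!=2:
            t=np.linspace(0,2*np.pi,60);p=hub+.115*u
            dl([[p[0]+.043*np.cos(q),p[1]+.043*np.sin(q),.044] for q in t],(255,255,0))
    cv2.imwrite(fn,c)
E
python3 - <<'E'
from h import *
overlay(0,18.3,"pics/o0.png")
overlay(6,-91.2,"pics/o6.png")
E
```

```text
(no output)
```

View pics/o0.png

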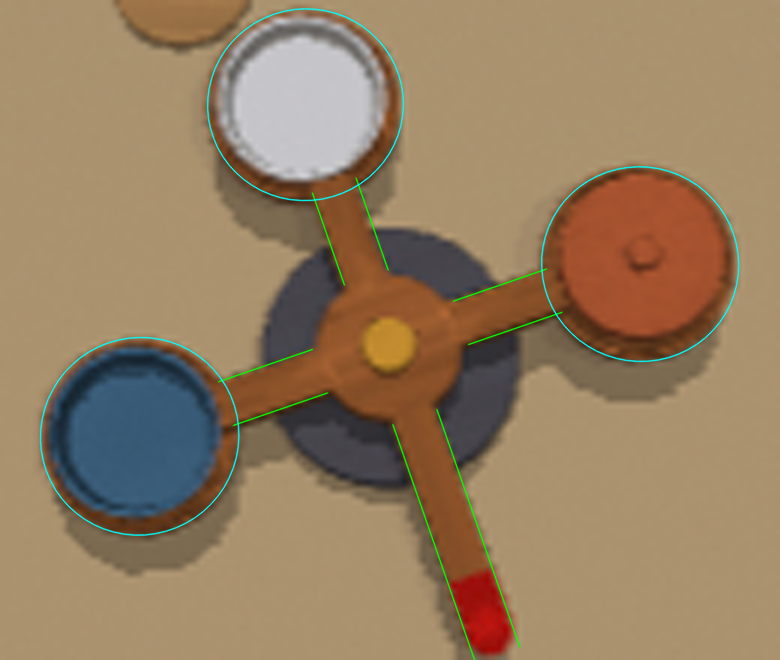

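View pics/o6.png

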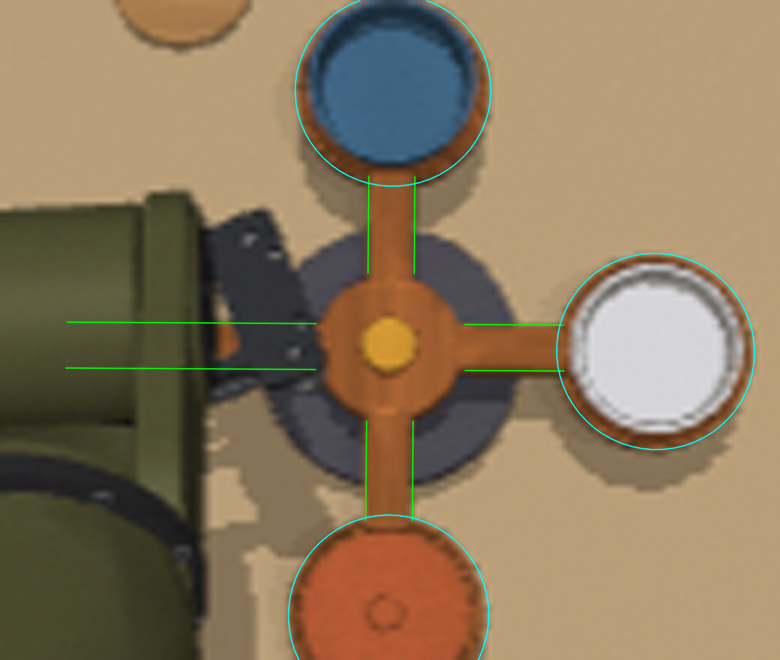

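```bash
cat >> h.py <<'E'
def armfit(i,th,ks=(0,1,3),verbose=True):
    im=cv2.imread(f"pics/top{i}.png");S=cv2.cvtColor(im,cv2.COLOR_BGR2HSV)[:,:,1].astype(np.float32)
    hub=HUB.copy()
    for it in range(4):
        A=[];b=[]
        for k in ks:
            a=np.radians(th+90*k);u=np.array([np.cos(a),np.sin(a)]);n=np.array([-u[1],u[0]])
            for r in np.arange(.038,.1 if k==2 else .057,.003):
                s=np.linspace(-.019,.019,77)
                q=proj("top",[[*(hub+r*u+x*n),.052] for x in s]).astype(np.float32)
                v=cv2.remap(S,q[None,:,0].copy(),q[None,:,1].copy(),cv2.INTER_LINEAR)[0]
                inn=np.median(v[np.abs(s)<.006])
                e=[]
                for sg in (-1,1):
                    o=np.argsort(sg*s);ss=(sg*s)[o];vv=v[o]
                    half=.5*(inn+np.median(vv[ss>.014]));m=(ss>.003)
                    j=np.where((vv<half)&m)[0]
                    if len(j): e.append(sg*ss[j[0]])
                if len(e)==2 and .014<e[1]-e[0]<.027:
                    A.append([n[0],n[1],r]);b.append(sum(e)/2)
        x,res,_,_=np.linalg.lstsq(np.array(A),np.array(b),rcond=None)
        hub=hub+x[:2];th+=np.degrees(x[2])
    rs=np.array(b)-np.array(A)@x
    if verbose: print(i,"hub",hub,"th",round(th,2),"n",len(b),"rms mm",rs.std()*1000)
    return hub,th
E
python3 - <<'E'
from h import *
armfit(0,18.3,(0,1,2,3));armfit(0,18.3,(0,1,3));armfit(5,-71);armfit(6,-91.2);armfit(3,-12.5);armfit(4,-51)
# side check of bento middle: rim corners predicted in side
b=np.array([[.6471,-.3113],[.6457,-.4257],[.4767,-.4201],[.4786,-.3058]])
im=cv2.imread("pics/side0.png");q=proj("side",[[*p,.05] for p in b])
x,y,w,h=280,150,90,60;f=8
c=cv2.resize(im[y:y+h,x:x+w],None,fx=f,fy=f,interpolation=cv2.INTER_CUBIC)
cv2.polylines(c,[np.round(((q-[x,y]+.5)*f-.5)).astype(np.int32)],True,(0,0,255),1)
cv2.imwrite("pics/bs.png",c)
im=cv2.imread("pics/top0.png");q=proj("top",[[*p,.05] for p in b])
x,y,w,h=390,195,70,85;f=7
c=cv2.resize(im[y:y+h,x:x+w],None,fx=f,fy=f,interpolation=cv2.INTER_CUBIC)
cv2.polylines(c,[np.round(((q-[x,y]+.5)*f-.5)).astype(np.int32)],True,(0,0,255),1)
cv2.imwrite("pics/bt.png",c)
E
```

```text
0 hub [ 0.57503327 -0.05520394] th 18.66 n 42 rms mm 0.18831495624385394
0 hub [ 0.57504022 -0.05522498] th 18.65 n 21 rms mm 0.18897854394539793
5 hub [ 0.57508101 -0.05512514] th -70.62 n 21 rms mm 0.18896746583481974
6 hub [ 0.57491489 -0.05508604] th -91.39 n 21 rms mm 0.15003545468129076
3 hub [ 0.57505321 -0.05506214] th -13.16 n 21 rms mm 0.21379300527748663
4 hub [ 0.57508547 -0.05520935] th -51.85 n 21 rms mm 0.1956910116134534
```

View pics/bs.png

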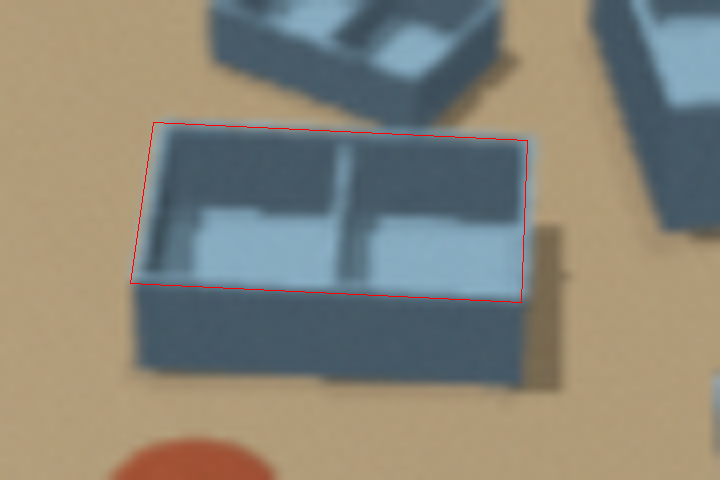

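View pics/bt.png

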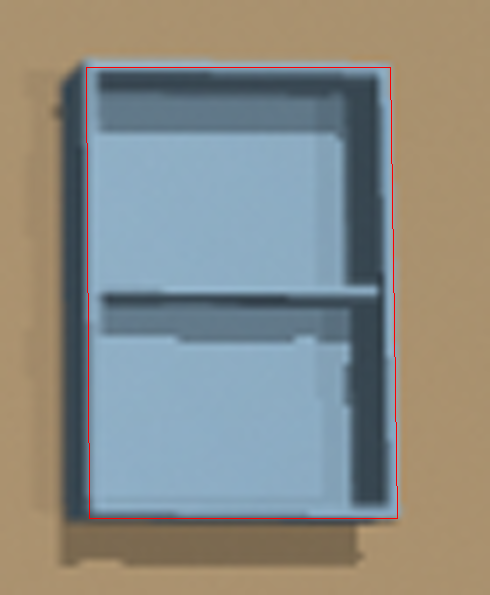

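```bash
python3 - <<'E'
from h import *
b=np.array([ray("top",390+(u+.5)/7-.5,195+(v+.5)/7-.5,.05)[:2] for u,v in [(86,62),(390,65),(397,517),(88,519)]])
print(np.linalg.norm(np.roll(b,-1,0)-b,axis=1),b.mean(0));B=b.mean(0)
d=B-[.5750,-.0552];print(np.degrees(np.arctan2(d[1],d[0])))
frm(88.6)
E
```

```text
[0.11461872 0.16941933 0.11454734 0.17083412] [ 0.56267965 -0.36563533]
-92.27272337951814
r,gap 0.11358108758467107 0.026537959852672217
```

The arm-edge fit gives the stand at -91.4° against a target of -92.3°. The finger is probably just off the arm now, so I'll creep.

Emit:
play_rows(
  moves=[
    {"claw":0,"linear":[0.5,0.2,0],"turn":[0,0,0]},
    {"claw":0,"linear":[1,0.4,0],"turn":[0,0,0]},
    {"claw":0,"linear":[1.5,0.5,0],"turn":[0,0,0]},
    {"claw":0,"linear":[2,0.7,0],"turn":[0,0,0]},
    {"claw":0,"linear":[2.5,0.9,0],"turn":[0,0,0]},
    {"claw":0,"linear":[3,1.1,0],"turn":[0,0,0]},
    {"claw":0,"linear":[3.5,1.3,0],"turn":[0,0,0]},
    {"claw":0,"linear":[3.5,1.3,0],"turn":[0,0,0]},
  ],
)

```text
time_s: 9.45
ee_pos: [0.5561, 0.0585, 0.0358]
eef_rot: [-3.14, -0.0, 0.348]
force: [-0.3, 0.7, 0.4]
grip_width: 0.0007
```

```bash
python3 - <<'E'
from h import *
stat(7);armfit(7,-91.4);frm(88)
E
```

```text
9.45 [0.55614595 0.0584669  0.03577971] [-0.3233531   0.68788089  0.37703504]
7 hub [ 0.57497769 -0.05497606] th -92.06 n 21 rms mm 0.2880266684398693
r,gap 0.11340144743796098 0.023936925814849297
```

Emit:
play_rows(
  moves=[
    {"claw":0,"linear":[0.3,0.1,0],"turn":[0,0,0]},
    {"claw":0,"linear":[0.5,0.2,0],"turn":[0,0,0]},
    {"claw":0,"linear":[0.5,0.2,0],"turn":[0,0,0]},
  ],
)

```text
time_s: 9.93
ee_pos: [0.5567, 0.0585, 0.0358]
eef_rot: [-3.14, -0.0, 0.348]
force: [-0.5, -0.2, -0.1]
grip_width: 0.0005
```

```bash
python3 - <<'E'
from h import *
stat(8);armfit(8,-92)
p=fp(88,.115,.07);print(rel([[*p,.035],[*p,.2]]))
E
```

```text
9.925 [0.55667103 0.05847573 0.03577811] [-0.52465244 -0.23739827 -0.05664974]
8 hub [ 0.57492968 -0.05494495] th -92.33 n 21 rms mm 0.22504763176381676
[[ -42.6  -18.9    0.8]
 [ -42.6  -19.1 -164.2]]
```

The stand now measures -92.33°, on target. I'll back the finger straight off, lift, and clear the camera's view.

Emit:
play_rows(
  moves=[
    {"claw":0,"linear":[-10,-4,0],"turn":[0,0,0]},
    {"claw":0,"linear":[-25,-9,0],"turn":[0,0,0]},
    {"claw":0,"linear":[-38,-14,0],"turn":[0,0,0]},
    {"claw":0,"linear":[-38,-14,-40],"turn":[0,0,0]},
    {"claw":0,"linear":[-38,-14,-90],"turn":[0,0,0]},
    {"claw":0,"linear":[-38,-14,-140],"turn":[0,0,0]},
    {"claw":0,"linear":[-80,-34,-170],"turn":[0,0,0]},
    {"claw":0,"linear":[-120,-50,-170],"turn":[0,0,0]},
  ],
)

```text
time_s: 11.02
ee_pos: [0.4258, 0.0644, 0.2075]
eef_rot: [-3.141, -0.004, 0.348]
force: [0.0, 0.1, -0.5]
grip_width: 0.0006
```

```bash
python3 - <<'E'
from h import *
stat(9);hub,th=armfit(9,-92.3);armfit(9,-92.3,(0,1,2,3))
for B in ([.56268,-.36564],[.5620,-.3657]):
    d=np.array(B)-hub;print(np.degrees(np.arctan2(d[1],d[0])))
E
```

```text
11.025 [0.42578559 0.06442246 0.20748536] [ 0.03764799  0.13103379 -0.53883221]
9 hub [ 0.5748302  -0.05493388] th -92.33 n 21 rms mm 0.20702302359389163
9 hub [ 0.57494657 -0.05501008] th -92.45 n 42 rms mm 0.2591504696512555
-92.23941795912489
-92.3641550169756
```

View pics/top9.png

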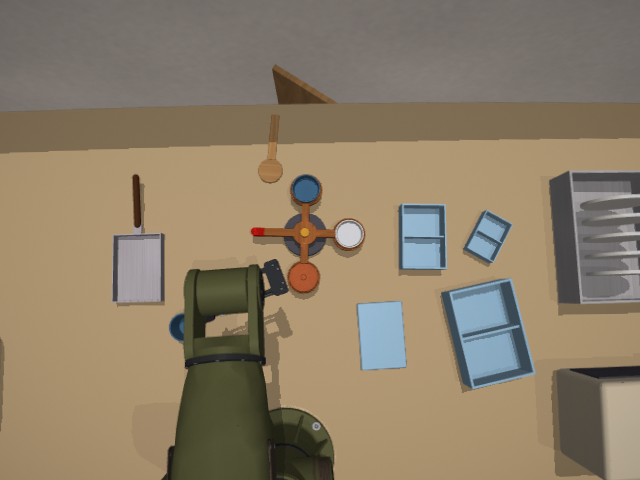

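View pics/s9.png

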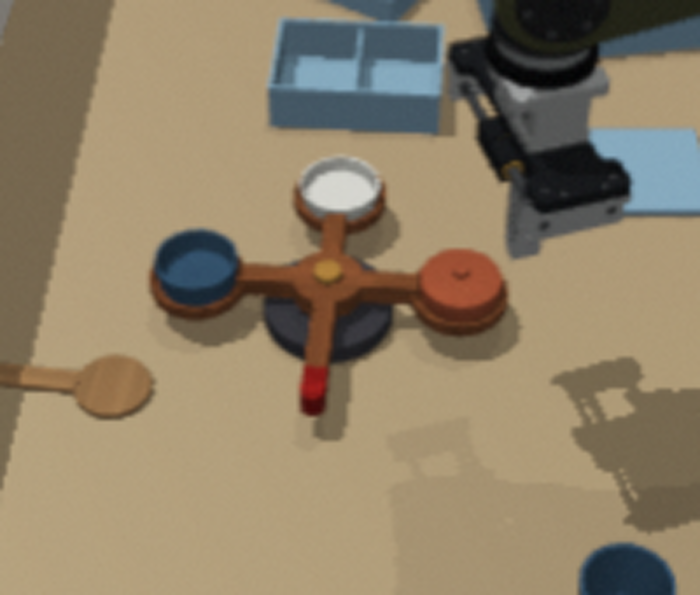

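The soy dish at (349,234) points at the middle bento box at (423,237), which still stands where it was. All three dishes are seated, the other items look unmoved (the cup is partly hidden by the arm in the top view), and the gripper is clear of everything.

```bash
python3 -c "
from h import *
print(hand_in())"
```

```text
the job is handed in; nothing more can be done
None
```

The soy dish now points at the middle of the middle-sized bento box, and I handed the job in at about 11 s of the 48 s allowed. I turned the stand about 111° clockwise by pushing the bare red-tipped arm with the closed fingertip, mostly at about 20°/s. I then crept the last degree, backed off and lifted clear.

- **Aim:** After backing off, the soy arm measured -92.3° (-92.45° with all four arms in the fit). The direction from the hub to the middle of the box measured -92.2° to -92.4°.
- **Choice of box:** I took the box that measured about 170 x 115 mm. The other two were about 115 x 78 mm and 246 x 168 mm.
- **Surroundings:** All three dishes are still in their seats, and the bento box, lid, paddle and pan look unmoved. The teacup is partly hidden by the arm in the last top view, but the part that shows is where it was. Readings of the tool force, taken at the end of each move, were never above about 2 N.
- **Disagreements:** A colour-based measurement of the dishes' positions was too rough, off by 1–2° where it worked, and I dropped it for the arm-edge fit. On the last big push the stand ran on a few millimetres past the finger before stopping.

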